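# Click the open jar round to the pointer and stopper it

## Task

One of the four touch-up jars on the click-stop turntable stands open, next to the jar at the steel pointer. Turn the turntable one click by its handle so that the open jar comes to the pointer, let go of it, then take the spare stopper from its wooden block and lower it into the open neck until its head rests on the rim. Keep the jars in their rings and leave the other things on the bench alone.

Things in the scene. Friction and masses are not known exactly. Their poses are not given: they have to be found in the camera images.
- turret (a joint): Angle of the round aluminium turntable (248 mm across, top 32 mm above the bench) on its fixed base, rad, positive anticlockwise seen from above; 0 at the start. It has six click stops 60 degrees (1.047 rad) apart and snaps by itself to the nearest stop when let go (peak about 0.1 N m to pass between stops; a light grip slips on the handle).
- handle_grip (a point): Middle of the turntable's handle, on the turning axis, 124 mm above the bench: an upright dark wooden bar 64 mm long (this frame's x axis, which turns with the table), 14 mm wide (y) and 28 mm tall (110 to 138 mm above the bench) on a 20 mm steel post. Pinch it across its width from above and twist, or push it round.
- working_place (a point): Fixed: centre of the jar floor at the working place, 32 mm above the bench, 85 mm from the turning axis towards the steel pointer (x axis). Pointer: fixed upright tab 12 x 22 x 36 mm, 140 mm from the axis, just outside the rim. Six ring pockets (inner diameter 55 mm, 9 mm high) hold jars on the table, 85 mm from the axis, 60 degrees apart.
- open_jar: The jar without a stopper: amber glass, 52 mm across, 62 mm tall, neck 36 mm across outside, straight open bore 25 mm across (no less than 25 mm deep below the rim). Origin at the centre of its underside, z up; the rim is at z = 62 mm. At the start it stands in the pocket one click to the left or to the right of the working place.
- closed_jar_a: A same-shaped jar already closed (cork head 34 mm across, total height 88 mm). Origin at the centre of its underside.
- closed_jar_b: Closed jar like closed_jar_a; at the start it stands at the working place.
- closed_jar_c: Closed jar like closed_jar_a, in the pocket across from the pointer.
- stopper: The spare cork stopper, upright in the hole of its block: a tapered plug 22 mm long, 18 mm across at the tip and 22 mm at the top, under a cylindrical head 34 mm across and 26 mm tall. Origin at the centre of the plug's tip (underside), z up: the head runs from z = 22 to 48 mm. When seated in a jar the origin is 40 mm above the jar's origin.
- stopper_block: Fixed wooden block 70 x 70 mm, 32 mm tall, with one 26 mm hole in the middle in which the stopper hangs by its head (head 32 to 58 mm above the bench). Origin at the centre of its underside.
- offcut: Bystander: gilt-edged moulding offcut, 180 mm long (y), 32 mm wide, 28 mm tall. Origin under its centre.
- corner_protector: Bystander: blue plastic corner protector, 60 x 60 x 31 mm. Origin under its centre.
- spring_clamp: Bystander: nickel-plated spring clamp lying flat, about 130 mm long (x), 18 mm tall. Origin under its pivot.
- sanding_stick: Bystander: cherry sanding stick, 160 mm long (x), 22 mm wide, 9 mm thick. Origin under its centre.

How it is judged (in metres and radians):
On the way, in this order (a step that is already met when the one before it is completed fails the run):
1. Turntable turned one click, at rest and let go for 0.3 s, the open jar in its pocket within 8 mm of the working place, the spare stopper still over 60 mm from the jar ((value of joint turret above 0.9 rad or value of joint turret below -0.9 rad) and horizontal distance between open_jar and working_place below 0.008 m and z of open_jar in the frame of working_place below 0.005 m and velocity of joint turret between -0.05 and 0.05 rad/s and contact force between the fingers and turret below 0.3 N and horizontal distance between stopper and open_jar above 0.06 m), for 0.3 s.
2. The stopper is put into the neck by the fingers, not dropped: its plug is in the bore, with the head within 4 mm of the rim, while the fingers still hold it (horizontal distance between stopper and open_jar below 0.005 m and z of stopper in the frame of open_jar below 0.044 m and contact force between the fingers and stopper above 1 N), for 0.1 s.
At the end, for the whole second after the job is handed in: Turntable at rest one click (over 0.9 rad) from its start, the open jar in its pocket within 8 mm of the working place; the stopper released and fully home in it: head within 3 mm of the rim, within 3 mm of the jar's axis, upright to 0.08 rad; all jars upright to 0.1 rad and all at rest ((value of joint turret above 0.9 rad or value of joint turret below -0.9 rad) and horizontal distance between open_jar and working_place below 0.008 m and z of open_jar in the frame of working_place below 0.005 m and velocity of joint turret between -0.05 and 0.05 rad/s and horizontal distance between stopper and open_jar below 0.003 m and z of stopper in the frame of open_jar between 0.035 and 0.043 m and angle between stopper's own z axis and vertical below 0.08 rad and linear speed of each of stopper, open_jar below 0.01 m/s and contact force between the fingers and stopper below 0.3 N and angle between each of open_jar, closed_jar_a, closed_jar_b, closed_jar_c's own z axis and vertical below 0.1 rad); the robot touches nothing.
It fails at once if The turntable must not be turned more than 1.45 rad (about 1.4 clicks) from its start, either way (value of joint turret above 1.45 rad or value of joint turret below -1.45 rad).
It fails at once if No jar may be lifted 10 mm or tipped over 0.3 rad (height (world z) of any of open_jar, closed_jar_a, closed_jar_b, closed_jar_c above 0.042 m or angle between any of open_jar, closed_jar_a, closed_jar_b, closed_jar_c's own z axis and vertical above 0.3 rad).
It fails at once if The stopper must not be pressed on the open jar with more than 40 N (contact force between stopper and open_jar above 40 N).
It fails at once if The offcut, corner protector, spring clamp and sanding stick must not be moved more than 20 mm (distance of any of offcut, corner_protector, spring_clamp, sanding_stick from where it was at the start of the episode above 0.02 m).
It also fails if it takes over 58 s, if anything falls off the work surface, if the arm or the gripper's body presses on something with over 40 N, if the wrist force passes 120 N, or if a joint passes its speed limit or range.

## Robot

A 6-joint arm with a two-finger parallel gripper is mounted at the origin on the work surface. World frame = base frame: x ahead of the robot, y to its left, z up, the work surface at z = 0. Lengths are in mm, angles in degrees, forces in N, time in s.
With the tool pointing down it reaches from about 400 to 925 mm from the base axis. Payload 3.4 kg.
Tool frame: the origin (TCP) lies at the very end of the fingers, on their centre line; the grasp point (between the pads) lies 19 mm behind it; z points along the fingers, y is the line along which they close (so a half turn about z gives the same grasp; the last joint's range is limited). The gripper opens to 85 mm and grips with 20 to 120 N. Pads are 22 mm wide; open, the fingers measure 114 mm over their backs; the gripper's body (76 mm by 85 mm) begins 54 mm behind the grasp point. The pads swing forward as they close: fully open they stand 13 mm farther back than shut.
Start: joints at [-79.269, 17.578, 86.31, -0, 76.112, -4.211], TCP at [148.241, -555.568, 231.305] pointing down, gripper open.
Joint ranges: [-179.03, 179.03], [-60, 130.46], [8.19, 133.38], [-81.62, 261.62], [5.75, 156.47], [-153.77, 153.77]. Speed limits (degrees/s): [147.25, 147.25, 180, 180, 180, 180].

## Interface

Orientations are given as [roll, pitch, yaw] about the fixed x, y, z axes, in that order (R = Rz(yaw) Ry(pitch) Rx(roll)).
In Python, from rig import telemetry, read_camera, manip gives the robot as it stands.
- The arm moves only by the tool arm_command, never from a script. Its argument "increments" is a list of rows, each a list of 3 entries, a list of its own where there are three numbers: the shift along the tool's x, y, z normalised to -1 to 1, where 1 is 400 mm, then the turn, a rotation vector about the tool's x, y, z normalised to -1 to 1, where 1 is 90 degrees, then the finger opening in mm, from 0 to 85.4. A call has 1 to 8 rows; each row is the pose to reach, as a shift and turn from the pose commanded when the call began, along the tool's axes at that moment; what a row does not reach only later rows make up. A row lasts 1/10 s, in which the tool goes at most 50 mm and 8.59 degrees, less where a joint would pass 70% of its speed; a pose out of reach is approached as far as the arm can. A call with a number of a shift or a turn outside -1 to 1 is refused whole. A call with a gripper value outside its range is refused whole. The fingers move at their own pace and stop on an object; "squeeze" is the grip in N (left out, the last holds). Time passes only in rows, so rows that repeat a pose let the fingers close. It gives the time, the measured TCP pose, the force, the opening and the grip force at its end, in the units of the state.
- telemetry.state(): the state, without advancing time (a new reading comes with each control period).
- read_camera(name): name is "scene" or "side" or "wrist"; returns a dict with "img" (400x640x3 uint8, blue, green, red), "depth" (400x640 float32, mm along the optical axis (not along the pixel's ray), 0 where there is no reading), "camera_matrix" (3x3 intrinsics, pixels), "R" (3x3) and "t" (3): a world point X has camera coordinates R X + t. Camera axes: x right, y down, z forward; pixel columns grow to the right and rows downward; lengths in mm; the calibration is good to about 2 mm. A picture is of the moment at which its call begins.
- manip.job_done(): hands the job in; it is judged then, once.
The state is a dict: "time": time; "joint_positions": joint angles; "qd": joint speeds; "joint_efforts": joint torques, N m; "tool_pos": TCP position; "ee_rot": TCP orientation; "wrist_force": force on the tool from outside, world axes, zero at the start; "torque": the same for the moment, N m; "finger_gap": opening from 0.0 (shut) to 1.0 (fully open); "grasp_force": force on a finger pad.
Only numpy, scipy, OpenCV 4.12 (cv2) and the standard library are available. Lean on these libraries where they do the work, as an engineer would, in place of code of your own. Each camera call takes 0.05 s, during which the arm holds its last target. There are 200 camera calls.

## Working session

There is one attempt and no reset: what is moved stays moved. The work goes in short steps, Python scripts to look and compute and a tool call to move; the robot and the scene stay as the last step left them, time stands still between calls to the robot, and variables do not carry over. Pictures are saved under pics/ and viewed, at most 10 in all, crops included, and the job is handed in when it is done.

Besides the shell and the picture viewer there is one more tool, called after "Request:" as a command line: name --argument value ..., lists and objects as JSON in quotes. arm_command: Moves the arm, as the interface text tells. Its arguments: {"type":"object","properties":{"increments":{"type":"array","items":{"type":"array"}},"squeeze":{"type":"number"}},"required":["increments"]}

```bash
mkdir -p pics; ls; cat > h.py <<'E'
import numpy as np, cv2
from rig import telemetry, read_camera, manip
def cloud(c):
    K=c["camera_matrix"];d=c["depth"].astype(float);v,u=np.indices(d.shape)
    P=np.stack([(u-K[0,2])*d/K[0,0],(v-K[1,2])*d/K[1,1],d],-1)
    W=(P-c["t"])@c["R"]; W[d<=0]=np.nan
    return W
def plane(c,uv,z):
    K=c["camera_matrix"];uv=np.atleast_2d(uv).astype(float)
    r=np.c_[(uv[:,0]-K[0,2])/K[0,0],(uv[:,1]-K[1,2])/K[1,1],np.ones(len(uv))]@c["R"]
    o=-c["R"].T@c["t"]; return o+r*((z-o[2])/r[:,2])[:,None]
E
python3 - <<'E'
from h import *
import pickle
print(telemetry.state())
cs={n:read_camera(n) for n in("scene","side")}
pickle.dump(cs,open("c0.pkl","wb"))
for n,c in cs.items():
    cv2.imwrite(f"pics/{n}0.png",c["img"]); print(n,-c["R"].T@c["t"],c["R"][2], (c["depth"]>0).mean())
E
```

```text
pics
{'time': 0.0, 'joint_positions': array([-7.92686335e+01,  1.76219688e+01,  8.63824819e+01,  2.15966425e-03,
        7.61110346e+01, -4.21081158e+00]), 'qd': array([-0.05331644,  0.07102932, -0.05486742, -0.04836105, -0.02298941,
       -0.0107966 ]), 'joint_efforts': array([ 2.46063782e-04, -4.57538867e+01, -2.51913232e+01,  1.42938270e-04,
        1.36584850e-02,  2.22431771e-05]), 'tool_pos': array([ 148.12608484, -554.88409901,  230.39321991]), 'ee_rot': array([-1.7988498e+02, -1.0569484e-02,  1.4941647e+01]), 'wrist_force': array([0.05458748, 0.38864605, 1.52252075]), 'torque': array([ 0.02190482, -0.0282273 , -0.01474883]), 'grasp_force': 0.0, 'finger_gap': 1.0003003919171831}
scene [1146.18290978  645.73574309 1219.79902219] [-0.40636936 -0.46603737 -0.78592183] 0.99614453125
side [ 432.11311956 -917.20299587  947.1224277 ] [ 0.10399664  0.71485919 -0.6914919 ] 0.9957890625
```

View pics/scene0.png

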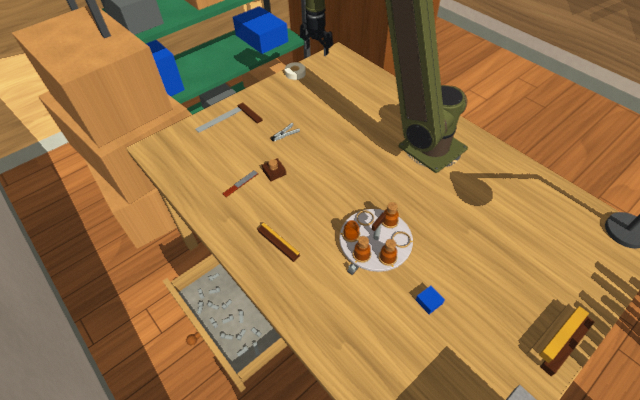

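View pics/side0.png

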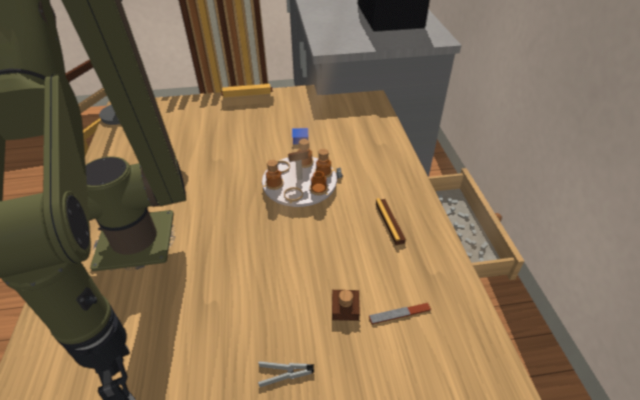

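The scene view shows the turntable centred near (376,238) with the pointer at (352,268). The open jar is at (351,231), next to the closed jar at the pointer (362,248). In the side view the stopper block is at (346,303), the turntable at (300,180) and the pointer at (339,174). Next I'll measure these.

```bash
python3 - <<'E'
from h import *
import pickle
cs=pickle.load(open("c0.pkl","rb"))
box={"scene":((335,200,420,278),(258,152,290,184)),"side":((255,135,350,220),(325,283,365,325))}
allp=[]
for n,c in cs.items():
    W=cloud(c)
    a,b,e,f=box[n][0]; P=W[b:f,a:e].reshape(-1,3); P=P[~np.isnan(P).any(1)]
    img=c["img"][b:f,a:e]
    m=np.abs(W[b:f,a:e,2]-32)<4
    cn=max(cv2.findContours(cv2.morphologyEx((W[b:f,a:e,2]>22).astype(np.uint8),cv2.MORPH_OPEN,np.ones((3,3))),cv2.RETR_EXTERNAL,cv2.CHAIN_APPROX_NONE)[0],key=len)
    T=W[b:f,a:e][m]
    # rim: per-angle outermost points at z~32
    c0=np.median(T[:,:2],0)
    for _ in range(10):
        r=T[:,:2]-c0; an=np.round(np.arctan2(r[:,1],r[:,0])/0.1); rr=np.hypot(*r.T)
        Q=np.array([T[an==k][np.argmax(rr[an==k]),:2] for k in np.unique(an)]); 
        R=np.hypot(*(Q-c0).T); Q=Q[np.abs(R-124)<12]
        if len(Q)<8: print("few"); break
        A=np.c_[2*Q,np.ones(len(Q))]; s=np.linalg.lstsq(A,(Q**2).sum(1),rcond=None)[0]; c0=s[:2]
    print(n,"rim fit",c0,np.sqrt(s[2]+c0@c0),len(Q))
    H=P[(P[:,2]>100)&(P[:,2]<145)]
    for lo,hi in((126,145),(112,126),(88,100)):
        S=P[(P[:,2]>lo)&(P[:,2]<hi)]
        m=((W[b:f,a:e,2]>lo)&(W[b:f,a:e,2]<hi)).astype(np.uint8)
        k,l,st,ce=cv2.connectedComponentsWithStats(m)
        for i in range(1,k):
            if st[i,4]>3: print(lo,hi,"comp",st[i,4],ce[i]+[a,b],W[b:f,a:e][l==i].mean(0).round(1),W[b:f,a:e][l==i].max(0).round(0),W[b:f,a:e][l==i].min(0).round(0))
    a,b,e,f=box[n][1]; B=W[b:f,a:e]
    for lo,hi in((50,66),(27,37)):
        S=B[(B[...,2]>lo)&(B[...,2]<hi)]; print("stopper" if lo>40 else "block",len(S),S.mean(0).round(1),((S.min(0)+S.max(0))/2).round(1),np.ptp(S,0).round(0),np.median(S[:,2]))
        if lo<40: print(cv2.minAreaRect(S[:,:2].astype(np.float32)))
E
```

```text
scene rim fit [508.47701343 168.74708993] 122.683863077931 56
126 145 comp 91 [378.56043956 220.10989011] [511.  170.4 136.7] [541. 182. 145.] [477. 159. 126.]
112 126 comp 75 [392.4        206.18666667] [426.3 154.1 120.1] [442. 172. 125.] [409. 136. 113.]
112 126 comp 26 [377.65384615 225.23076923] [517.7 175.  119.5] [539. 181. 126.] [482. 169. 112.]
112 126 comp 88 [363.32954545 240.5       ] [592.9 185.8 119.4] [608. 200. 126.] [576. 168. 113.]
112 126 comp 84 [390.38095238 243.38095238] [537.9 249.3 119.8] [553. 265. 125.] [520. 233. 112.]
88 100 comp 27 [391.07407407 213.2962963 ] [434.8 160.1  94.3] [444. 170. 100.] [419. 140.  88.]
88 100 comp 53 [351.62264151 224.37735849] [564.3 104.5  93.4] [581. 121.  99.] [545.  87.  88.]
88 100 comp 11 [377.90909091 229.27272727] [513.2 175.2  92.3] [519. 178.  99.] [506. 171.  88.]
88 100 comp 26 [362.26923077 247.46153846] [600.8 191.3  93.6] [610. 203. 100.] [581. 176.  88.]
88 100 comp 29 [389.34482759 250.4137931 ] [544.9 255.5  93.4] [553. 267. 100.] [527. 234.  88.]
stopper 57 [ 571.3 -322.2   58.3] [ 570.4 -324.3   57.5] [34. 3
[... 903 characters left out ...]
9.1  93. ] [555. 244.  97.] [550. 234.  88.]
88 100 comp 33 [323.27272727 159.90909091] [592.2 170.6  94. ] [609. 186. 100.] [577. 160.  88.]
88 100 comp 20 [298.55 164.65] [510.3 159.   93.8] [519. 164.  99.] [502. 154.  88.]
88 100 comp 35 [273.2        171.57142857] [427.8 136.9  93.8] [444. 147. 100.] [411. 129.  88.]
88 100 comp 56 [318.5        175.08928571] [566.3  99.   92.6] [583. 120.  97.] [549.  82.  88.]
stopper 144 [ 572.9 -328.8   56.9] [ 573.1 -327.7   56.2] [32. 35. 12.] 57.287565072598156
block 511 [ 571.7 -332.6   31.6] [ 573.7 -327.2   31.9] [80. 80. 10.] 31.673822615568156
((573.1822509765625, -327.1654968261719), (72.3778076171875, 69.24738311767578), 80.09517669677734)
```

```bash
python3 - <<'E'
from h import *
import pickle
cs=pickle.load(open("c0.pkl","rb"))
a=cv2.resize(cs["scene"]["img"][195:285,325:430],None,fx=4,fy=4,interpolation=2)
b=cv2.resize(cs["side"]["img"][130:220,250:355],None,fx=4,fy=4,interpolation=2)
cv2.imwrite("pics/crop.png",cv2.resize(np.hstack([a,b]),(800,343)))
E
```

```text
(no output)
```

View pics/crop.png

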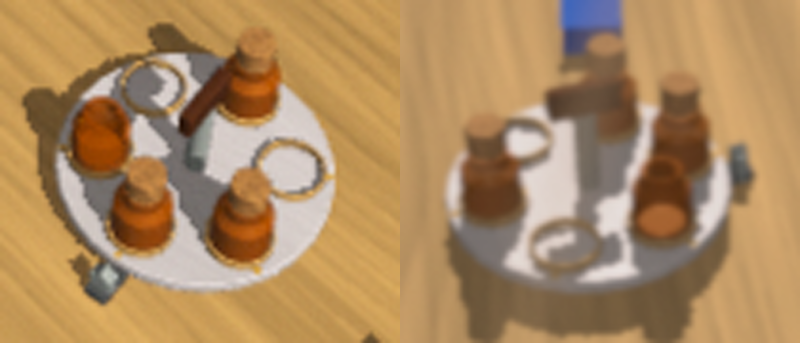

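The crop shows the dark bar handle, with the open jar clockwise of the pointer jar seen from above. That means a +60° turn. I'm moving over the stopper for a wrist view.

Request:
arm_command --increments '[[[0.115,-0.03,-0.007],[0,0,0],85],[[0.23,-0.06,-0.014],[0,0,0],85],[[0.345,-0.09,-0.021],[0,0,0],85],[[0.46,-0.12,-0.028],[0,0,0],85],[[0.573,-0.15,-0.036],[0,0,0],85],[[0.573,-0.15,-0.036],[0,0,0],85]]'

```text
time: 0.7
tool_pos: [358.9, -435.3, 245.8]
ee_rot: [-180.0, -0.2, 15.3]
wrist_force: [0.3, 0.0, 0.5]
finger_gap: 0.994
grasp_force: 0.0
```

Request:
arm_command --increments '[[[0.115,-0.03,-0.007],[0,0,0],85],[[0.23,-0.06,-0.014],[0,0,0],85],[[0.345,-0.09,-0.021],[0,0,0],85],[[0.46,-0.12,-0.028],[0,0,0],85],[[0.573,-0.15,-0.036],[0,0,0],85],[[0.573,-0.15,-0.036],[0,0,0],85],[[0.573,-0.15,-0.036],[0,0,0],85]]'

```text
time: 1.4
tool_pos: [560.3, -321.1, 259.2]
ee_rot: [-180.0, 0.1, 15.1]
wrist_force: [-0.3, -0.9, -0.2]
finger_gap: 0.992
grasp_force: 0.0
```

```bash
python3 - <<'E'
from h import *
import pickle
s=telemetry.state(); print(s["time"],s["tool_pos"],s["ee_rot"])
c=read_camera("wrist"); pickle.dump(c,open("w1.pkl","wb")); cv2.imwrite("pics/w1.png",c["img"])
W=cloud(c); print(-c["R"].T@c["t"],c["R"]); 
cs=pickle.load(open("c0.pkl","rb"))
for n,b in(("scene",(335,200,420,240)),("side",(270,145,330,172))):
    V=cloud(cs[n]);I=cs[n]["img"].astype(int); m=np.zeros(I.shape[:2],bool); m[b[1]:b[3],b[0]:b[2]]=1
    m&=(V[...,2]>110)&(V[...,2]<145)&(np.hypot(V[...,0]-510,V[...,1]-165)<45)
    S=V[m][:,:2]; l=cv2.fitLine(S.astype(np.float32),cv2.DIST_HUBER,0,.01,.01).ravel(); print(n,m.sum(),l,np.degrees(np.arctan2(l[1],l[0])),cv2.minAreaRect(S.astype(np.float32)))
E
```

```text
1.4 [ 560.31076356 -321.06357096  259.18393089] [-1.79961916e+02  9.72026920e-02  1.50593575e+01]
[ 633.33046218 -301.7209181   401.49364932] [[ 0.25876237 -0.96594011 -0.00132241]
 [-0.92338537 -0.24776394  0.29321066]
 [-0.28355158 -0.07465079 -0.95604695]]
scene 120 [9.8488152e-01 1.7322946e-01 5.1182565e+02 1.7248270e+02] 9.97564 ((508.9913330078125, 169.43368530273438), (64.58210754394531, 14.512818336486816), 10.563791275024414)
side 183 [9.8184258e-01 1.8969767e-01 5.1105200e+02 1.6073816e+02] 10.935142 ((511.60394287109375, 164.52667236328125), (64.23746490478516, 19.801273345947266), 9.569974899291992)
```

View pics/w1.png

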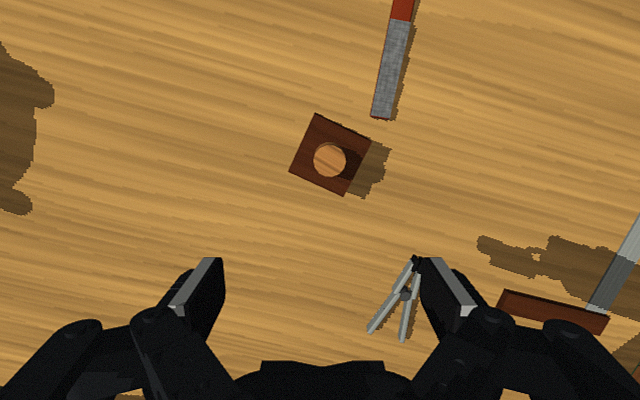

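The wrist view shows the stopper head at (330,160) in its block. Now I'll go over the turntable.

Request:
arm_command --increments '[[[0.018,-0.12,-0.01],[0,0,0],85],[[0.036,-0.24,-0.02],[0,0,0],85],[[0.054,-0.36,-0.03],[0,0,0],85],[[0.072,-0.48,-0.04],[0,0,0],85],[[0.09,-0.6,-0.051],[0,0,0],70],[[0.09,-0.6,-0.051],[0,0,0],60]]'

```text
time: 2.05
tool_pos: [530.6, -76.5, 281.3]
ee_rot: [-179.9, -0.0, 15.1]
wrist_force: [-0.1, -0.6, -0.1]
finger_gap: 0.707
grasp_force: 0.0
```

Request:
arm_command --increments '[[[0.018,-0.12,-0.01],[0,0,0.025],60],[[0.036,-0.24,-0.02],[0,0,0.05],60],[[0.054,-0.36,-0.03],[0,0,0.05],60],[[0.072,-0.48,-0.04],[0,0,0.05],60],[[0.09,-0.6,-0.051],[0,0,0.05],60],[[0.09,-0.6,-0.051],[0,0,0.05],60],[[0.09,-0.6,-0.051],[0,0,0.05],60]]'

```text
time: 2.75
tool_pos: [505.9, 159.8, 300.7]
ee_rot: [179.9, 0.0, 10.5]
wrist_force: [-0.3, 0.1, 0.5]
finger_gap: 0.706
grasp_force: 0.0
```

```bash
python3 - <<'E'
from h import *
import pickle
s=telemetry.state(); print(s["time"],s["tool_pos"],s["ee_rot"])
c=pickle.load(open("w1.pkl","rb")); W=cloud(c)
for lo,hi,z in((50,66,58),(26,66,32)):
    m=np.zeros((400,640),np.uint8); m[105:205,280:380]=((W[...,2]>lo)&(W[...,2]<hi))[105:205,280:380]
    S=W[m>0]; cn=max(cv2.findContours(m,cv2.RETR_EXTERNAL,cv2.CHAIN_APPROX_NONE)[0],key=len)
    if z==58:
        t=S[np.abs(S[:,2]-np.median(S[:,2]))<3]; print("stopper",np.median(S[:,2]),t.mean(0),np.ptp(t,0), plane(c,cv2.fitEllipse(cn)[0],58), cv2.fitEllipse(cn))
    else: print("block",plane(c,cv2.minAreaRect(cn)[0],32))
c=read_camera("wrist"); pickle.dump(c,open("w2.pkl","wb")); cv2.imwrite("pics/w2.png",c["img"])
W=cloud(c)
for lo,hi in((132,146),(114,126),(85,100)):
    k,l,st,ce=cv2.connectedComponentsWithStats(((W[...,2]>lo)&(W[...,2]<hi)&(np.hypot(W[...,0]-510,W[...,1]-165)<125)).astype(np.uint8))
    for i in range(1,k):
        if st[i,4]>60:
            S=W[l==i]; print(lo,st[i,4],ce[i].round(),S.mean(0).round(1),np.median(S[:,2]).round(1),cv2.minAreaRect(S[:,:2].astype(np.float32)))
E
```

```text
2.75 [505.85615307 159.8178608  300.74947792] [1.79916519e+02 2.00976425e-02 1.04843839e+01]
stopper 57.749663494925926 [ 573.41714959 -325.51120179   57.76419208] [33.54703093 32.94411665  4.57488409] [[ 573.86583803 -325.30478954   58.        ]] ((329.6562805175781, 159.95603942871094), (31.454185485839844, 32.195716857910156), 0.2797554135322571)
block [[ 574.28341187 -326.02236367   32.        ]]
132 1008 [315. 172.] [512.4 167.8 137.3] 137.5 ((511.2361145019531, 167.8551788330078), (62.755313873291016, 13.925127983093262), 10.418998718261719)
114 1123 [314.  78.] [594.1 183.4 119.6] 119.7 ((593.8538818359375, 183.39227294921875), (32.60152816772461, 32.982696533203125), 10.166570663452148)
114 1018 [237. 126.] [539.1 247.1 119.6] 119.7 ((539.0032348632812, 247.32455444335938), (32.54607391357422, 32.72215270996094), 9.984603881835938)
114 754 [316. 248.] [428.7 152.  119.5] 119.7 ((427.6937255859375, 151.81289672851562), (32.718536376953125, 31.8594913482666), 10.978363037109375)
85 571 [387. 123.] [566.4 103.7  92.7] 93.3 ((566.2613525390625, 103.60447692871094), (34.75777053833008, 35.2365608215332), 10.656615257263184)
85 145 [254. 119.] [545.5 236.8  92.9] 93.2 ((543.2529296875, 239.8009033203125), (35.391746520996094, 17.855375289916992), 30.374841690063477)
85 193 [317. 228.] [439.7 153.5  92.7] 93.2 ((435.07977294921875, 152.9093475341797), (20.00572395324707, 35.245872497558594), 9.803969383239746)
```

View pics/w2.png

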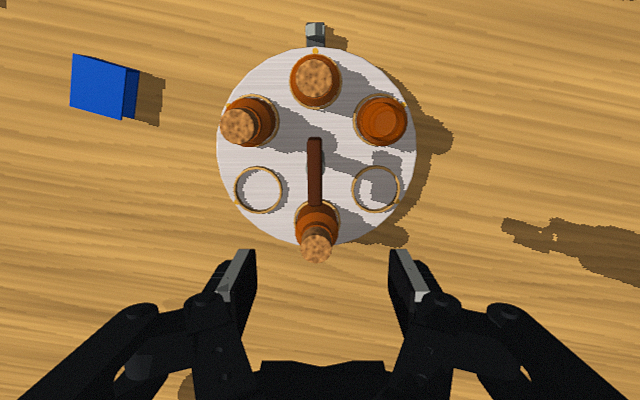

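The view shows the handle at (315,172), the open jar at (380,120) and the pointer at (315,33), and it matches the measurements: the axis is at (511,167.7) and the handle at about 10.5°. Descending with a 40 mm opening.

Request:
arm_command --increments '[[[0.016,-0.017,0.1],[0,0,0],40],[[0.016,-0.017,0.2],[0,0,0],40],[[0.016,-0.017,0.3],[0,0,0],40],[[0.016,-0.017,0.37],[0,0,0],40],[[0.016,-0.017,0.43],[0,0,0],40],[[0.016,-0.017,0.487],[0,0,0],40],[[0.016,-0.017,0.487],[0,0,0],40]]'

```text
time: 3.5
tool_pos: [508.8, 165.2, 103.0]
ee_rot: [179.9, 0.4, 10.2]
wrist_force: [-0.6, -0.7, 0.3]
finger_gap: 0.469
grasp_force: 0.0
```

Request:
arm_command --increments '[[[0,0,0],[0,0,0],5],[[0,0,0],[0,0,0],5],[[0,0,0],[0,0,0],5],[[0,0,0],[0,0,0],5],[[0,0,0],[0,0,0],5],[[0,0,0],[0,0,0],5]]' --squeeze 70

```text
time: 4.1
tool_pos: [511.7, 168.2, 107.1]
ee_rot: [179.9, -0.1, 10.5]
wrist_force: [-0.8, -5.2, 4.8]
finger_gap: 0.179
grasp_force: 69.3
```

Request:
arm_command --increments '[[[0,0,0],[0,0,-0.02],5],[[0,0,0],[0,0,-0.05],5],[[0,0,0],[0,0,-0.09],5],[[0,0,0],[0,0,-0.13],5],[[0,0,0],[0,0,-0.17],5],[[0,0,0],[0,0,-0.21],5],[[0,0,0],[0,0,-0.25],5],[[0,0,0],[0,0,-0.29],5]]'

```text
time: 4.9
tool_pos: [511.3, 169.1, 107.1]
ee_rot: [180.0, -0.1, 36.7]
wrist_force: [-0.8, -2.6, 6.8]
finger_gap: 0.176
grasp_force: 69.4
```

Request:
arm_command --increments '[[[0,0,0],[0,0,-0.04],5],[[0,0,0],[0,0,-0.08],5],[[0,0,0],[0,0,-0.12],5],[[0,0,0],[0,0,-0.16],5],[[0,0,0],[0,0,-0.2],5],[[0,0,0],[0,0,-0.24],5],[[0,0,0],[0,0,-0.28],5],[[0,0,0],[0,0,-0.31],5]]'

```text
time: 5.7
tool_pos: [510.4, 169.8, 107.1]
ee_rot: [-179.9, -0.1, 64.6]
wrist_force: [-4.0, 0.1, 7.8]
finger_gap: 0.178
grasp_force: 69.6
```

Request:
arm_command --increments '[[[0,0,0],[0,0,-0.03],5],[[0,0,0],[0,0,-0.05],5],[[0,0,0],[0,0,-0.067],5],[[0,0,0],[0,0,-0.067],5],[[0,0,0],[0,0,-0.067],5],[[0,0,0],[0,0,-0.067],5]]'

```text
time: 6.3
tool_pos: [510.2, 169.9, 107.0]
ee_rot: [-179.9, -0.1, 70.5]
wrist_force: [-3.9, -0.0, 7.4]
finger_gap: 0.181
grasp_force: 69.6
```

Request:
arm_command --increments '[[[0,0,0],[0,0,0],20],[[0,0,0],[0,0,0],30],[[0,0,0],[0,0,0],40],[[0,0,0],[0,0,0],40],[[0,0,0],[0,0,0],40]]'

```text
time: 6.8
tool_pos: [511.3, 168.8, 106.0]
ee_rot: [180.0, -0.0, 70.5]
wrist_force: [-0.7, -0.3, -0.3]
finger_gap: 0.468
grasp_force: 0.0
```

Request:
arm_command --increments '[[[0,0,-0.05],[0,0,0],40],[[0,0,-0.15],[0,0,0],40],[[0,0,-0.25],[0,0,0],40],[[0,0,-0.35],[0,0,0],40],[[0,0,-0.45],[0,0,0],40],[[0,0,-0.5],[0,0,0],40],[[0,0,-0.5],[0,0,0],40]]'

```text
time: 7.5
tool_pos: [513.3, 169.2, 310.0]
ee_rot: [179.6, -0.3, 70.5]
wrist_force: [0.3, 0.1, -0.7]
finger_gap: 0.471
grasp_force: 0.0
```

```bash
cat > jar.py <<'E'
from h import *
import sys
s=telemetry.state(); print(s["time"],s["tool_pos"],s["ee_rot"])
c=read_camera("wrist"); cv2.imwrite(f"pics/{sys.argv[1]}.png",c["img"])
W=cloud(c)
for lo,hi in((132,146),(114,126),(85,100)):
    k,l,st,ce=cv2.connectedComponentsWithStats(((W[...,2]>lo)&(W[...,2]<hi)&(np.hypot(W[...,0]-511,W[...,1]-167)<125)).astype(np.uint8))
    for i in range(1,k):
        if st[i,4]>60:
            S=W[l==i]; print(lo,st[i,4],ce[i].round(),S.mean(0).round(1),np.median(S[:,2]).round(1),cv2.minAreaRect(S[:,:2].astype(np.float32)))
E
python3 jar.py w3
```

```text
7.5 [513.26873444 169.24251523 310.02090816] [179.6065002   -0.26121062  70.46558321]
132 938 [318. 178.] [511.4 169.5 137.2] 137.4 ((510.6795654296875, 168.24038696289062), (63.86650848388672, 13.790509223937988), 70.54325103759766)
114 1033 [317.  88.] [538.7 248.3 119.7] 119.7 ((538.4949340820312, 248.30014038085938), (32.39842987060547, 32.242713928222656), 70.43914794921875)
114 944 [243. 134.] [456.  232.6 119.6] 119.7 ((455.61468505859375, 232.2880401611328), (33.16183090209961, 32.70203399658203), 72.49020385742188)
114 706 [319. 251.] [483.2  89.2 119.3] 119.5 ((483.1524658203125, 88.40937805175781), (32.584136962890625, 32.51825714111328), 14.981689453125)
85 133 [259. 127.] [468.3 233.3  93.3] 93.7 ((464.43914794921875, 233.27684020996094), (17.66435432434082, 35.30956268310547), 5.340981960296631)
85 527 [387. 130.] [593.9 184.3  92.8] 93.3 ((593.9974975585938, 184.04287719726562), (34.56962203979492, 35.58575439453125), 72.09963989257812)
85 187 [319. 233.] [487.3  99.4  92.7] 93.3 ((485.2042236328125, 94.45850372314453), (22.11653709411621, 35.17690658569336), 70.44479370117188)
```

View pics/w3.png

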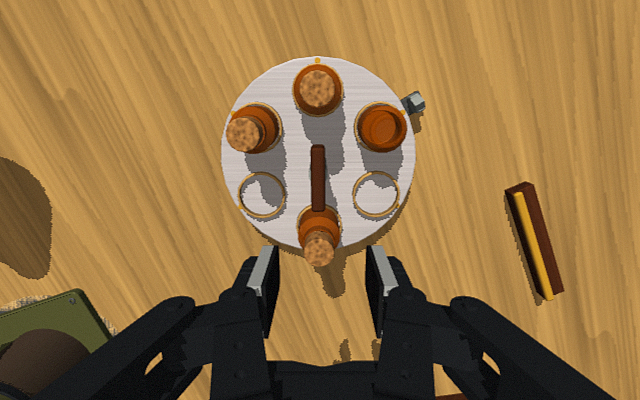

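The open jar is now at (594,184) beside the pointer and the turret is at +60°. Travelling to the stopper and rotating back on the way.

Request:
arm_command --increments '[[[-0.1,0.05,0.01],[0,0,0.083],60],[[-0.2,0.1,0.02],[0,0,0.167],60],[[-0.3,0.151,0.04],[0,0,0.25],60],[[-0.4,0.201,0.06],[0,0,0.333],60],[[-0.5,0.252,0.08],[0,0,0.417],60],[[-0.6,0.302,0.1],[0,0,0.5],60],[[-0.7,0.353,0.1],[0,0,0.583],60],[[-0.8,0.403,0.1],[0,0,0.667],60]]'

```text
time: 8.35
tool_pos: [554.6, -188.1, 263.1]
ee_rot: [-179.8, 0.2, 10.1]
wrist_force: [1.2, 0.0, -0.4]
finger_gap: 0.708
grasp_force: 0.0
```

Request:
arm_command --increments '[[[0,0,0],[0,0,0],60],[[0,0,0],[0,0,0],60],[[0,0,0],[0,0,0],60]]'

```text
time: 8.65
tool_pos: [555.0, -185.5, 264.6]
ee_rot: [-179.9, 0.1, 10.5]
wrist_force: [-0.9, 0.0, -0.5]
finger_gap: 0.699
grasp_force: 0.0
```

Request:
arm_command --increments '[[[-0.005,0.1,0.05],[0,0,0],60],[[-0.01,0.2,0.1],[0,0,0],60],[[-0.014,0.28,0.17],[0,0,0],60],[[-0.018,0.352,0.24],[0,0,0],60],[[-0.018,0.352,0.312],[0,0,0],60],[[-0.018,0.352,0.312],[0,0,0],60],[[-0.018,0.352,0.312],[0,0,0],60]]'

```text
time: 9.35
tool_pos: [574.2, -324.5, 140.9]
ee_rot: [-179.9, 0.1, 10.6]
wrist_force: [0.5, -1.1, -0.0]
finger_gap: 0.701
grasp_force: 0.0
```

```bash
cat > st.py <<'E'
from h import *
s=telemetry.state(); print(s["time"],s["tool_pos"],s["ee_rot"])
c=read_camera("wrist"); W=cloud(c); cv2.imwrite("pics/w4.png",c["img"])
m=((W[...,2]>50)&(W[...,2]<64)&(np.hypot(W[...,0]-573,W[...,1]+325)<30)).astype(np.uint8)
cn=max(cv2.findContours(m,cv2.RETR_EXTERNAL,cv2.CHAIN_APPROX_NONE)[0],key=len)
S=W[m>0]; t=S[np.abs(S[:,2]-np.median(S[:,2]))<3]; print("stopper",np.median(S[:,2]),t.mean(0),np.ptp(t,0),plane(c,cv2.fitEllipse(cn)[0],58),cv2.fitEllipse(cn))
E
python3 st.py
```

```text
9.35 [ 574.22035152 -324.46206247  140.93918433] [-1.79886192e+02  8.59172683e-02  1.05633753e+01]
stopper 57.73560737734233 [ 573.73871291 -325.40050607   57.75438315] [33.54755675 33.08152751  5.03016041] [[ 574.50536554 -325.30249594   58.        ]] ((323.66986083984375, 207.29342651367188), (46.23878479003906, 46.33394241333008), 162.93898010253906)
```

Request:
arm_command --increments '[[[0,0.002,0.08],[0,0,0],60],[[0,0.002,0.15],[0,0,0],60],[[0,0.002,0.2],[0,0,0],60],[[0,0.002,0.24],[0,0,0],60],[[0,0.002,0.262],[0,0,0],60],[[0,0.002,0.262],[0,0,0],60],[[0,0.002,0.262],[0,0,0],60]]'

```text
time: 10.1
tool_pos: [575.8, -327.4, 38.2]
ee_rot: [179.9, -0.1, 10.5]
wrist_force: [0.2, 0.7, -0.5]
finger_gap: 0.702
grasp_force: 0.0
```

Request:
arm_command --increments '[[[0,0,0],[0,0,0],45],[[0,0,0],[0,0,0],35],[[0,0,0],[0,0,0],25],[[0,0,0],[0,0,0],25],[[0,0,0],[0,0,0],25],[[0,0,0],[0,0,0],25]]' --squeeze 30

```text
time: 10.7
tool_pos: [575.1, -327.0, 37.9]
ee_rot: [180.0, -0.1, 10.4]
wrist_force: [-0.9, 3.0, 5.3]
finger_gap: 0.375
grasp_force: 29.6
```

Request:
arm_command --increments '[[[0,0,-0.03],[0,0,0],25],[[0,0,-0.08],[0,0,0],25],[[0,0,-0.15],[0,0,0],25],[[0,0,-0.22],[0,0,0],25],[[0,0,-0.3],[0,0,0],25],[[0,0,-0.35],[0,0,0],25],[[0,0,-0.35],[0,0,0],25],[[0,0,-0.35],[0,0,0],25]]'

```text
time: 11.5
tool_pos: [574.5, -327.5, 177.1]
ee_rot: [179.9, -0.0, 10.4]
wrist_force: [-0.9, 0.7, -0.3]
finger_gap: 0.374
grasp_force: 29.9
```

```bash
cat > held.py <<'E'
from h import *
import sys
s=telemetry.state(); p=s["tool_pos"]; print(s["time"],p,s["ee_rot"],s["finger_gap"],s["grasp_force"])
c=read_camera("wrist"); W=cloud(c); cv2.imwrite(f"pics/{sys.argv[1]}.png",c["img"])
d=W-p; hsv=cv2.cvtColor(c["img"],cv2.COLOR_BGR2HSV)
m=((np.hypot(d[...,0],d[...,1])<26)&(d[...,2]>5)&(d[...,2]<40)&(hsv[...,1]>60)&(hsv[...,2]>70)).astype(np.uint8)
S=W[m>0]; print(len(S), np.median(S,0)-p, S.min(0)-p,S.max(0)-p)
z=np.median(S[:,2]); t=S[np.abs(S[:,2]-z)<2]; print("top z",z-p[2],"centre",(t.min(0)+t.max(0))/2-p,np.ptp(t,0))
A=np.c_[t[:,:2]-p[:2],np.ones(len(t))]; print("slope",np.linalg.lstsq(A,t[:,2],rcond=None)[0])
E
python3 held.py w5
```

```text
11.5 [ 574.53650868 -327.49067674  177.1207335 ] [ 1.79942893e+02 -4.25462571e-02  1.04350917e+01] 0.37419100748764367 29.883072674274445
5196 [ 1.30079406  0.37301669 19.7503441 ] [-18.72636913 -22.47075451   5.00874466] [16.12723824 25.48662549 37.91483158]
top z 19.750344101459802 centre [-1.64302321 -0.23824106 19.75110559] [34.16669185 32.88524027  3.99107422]
slope [-5.66498153e-03  3.22033004e-04  1.96961085e+02]
```

View pics/w5.png

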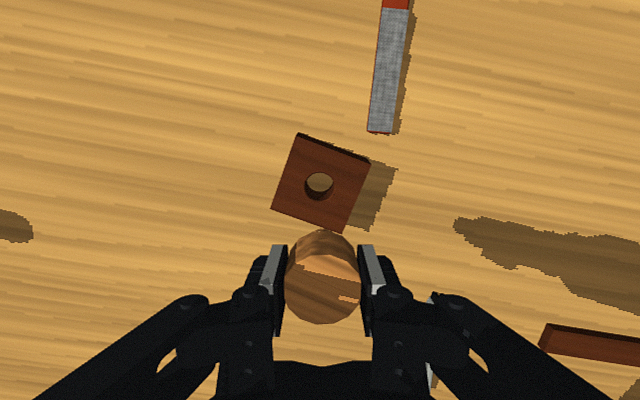

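The stopper is held upright at (322,280) and the block hole at (319,185) is empty. Its tip is 28 mm below the TCP. Carrying it to the jar.

Request:
arm_command --increments '[[[0.014,-0.06,0],[0,0,0],25],[[0.037,-0.16,0],[0,0,0],25],[[0.06,-0.27,0],[0,0,0],25],[[0.087,-0.385,0],[0,0,0],25],[[0.114,-0.5,0],[0,0,0],25],[[0.14,-0.62,0],[0,0,0],25],[[0.166,-0.735,0],[0,0,0],25],[[0.193,-0.85,0],[0,0,0],25]]'

```text
time: 12.35
tool_pos: [587.3, 22.9, 174.5]
ee_rot: [-180.0, 0.2, 10.4]
wrist_force: [0.9, 0.2, -0.2]
finger_gap: 0.375
grasp_force: 29.9
```

Request:
arm_command --increments '[[[0.022,-0.1,0],[0,0,0],25],[[0.045,-0.2,0],[0,0,0],25],[[0.06,-0.28,0],[0,0,0],25],[[0.075,-0.34,0],[0,0,0],25],[[0.085,-0.38,0],[0,0,0],25],[[0.09,-0.398,0],[0,0,0],25],[[0.09,-0.398,0],[0,0,0],25],[[0.09,-0.398,0],[0,0,0],25]]'

```text
time: 13.15
tool_pos: [595.3, 183.1, 176.0]
ee_rot: [180.0, 0.1, 10.4]
wrist_force: [0.4, -0.3, -0.0]
finger_gap: 0.374
grasp_force: 29.9
```

```bash
python3 held.py w6; python3 jar.py w7
```

```text
13.15 [595.27526641 183.074971   176.03072684] [1.79955043e+02 6.35477152e-02 1.04110729e+01] 0.3744617921054166 29.919873476028442
5156 [ 1.39893594  0.34265796 19.74881908] [-19.11913802 -22.43518764   5.01514245] [16.19040906 16.20843121 36.9886904 ]
top z 19.74881907535672 centre [-1.88884283 -0.22401325 19.72783989] [34.46059038 32.86488891  3.94106952]
slope [-7.00852399e-03 -2.49601334e-03  1.95883461e+02]
13.2 [595.36078412 182.85437283 176.2640334 ] [1.79963020e+02 4.26082260e-02 1.03804952e+01]
132 1593 [314. 345.] [515.3 173.5 136.7] 137.3 ((511.4027099609375, 168.52511596679688), (62.033756256103516, 15.066104888916016), 70.28902435302734)
114 1782 [213. 279.] [541.3 247.1 119.4] 119.7 ((539.6677856445312, 247.545654296875), (33.11116027832031, 32.00999450683594), 67.04875183105469)
114 665 [330. 331.] [515.8 162.4 121.1] 121.6 ((517.1795043945312, 166.0391845703125), (63.250328063964844, 4.240240097045898), 72.7930908203125)
114 303 [211. 381.] [455.5 240.9 119.7] 119.8 ((456.15692138671875, 242.4390869140625), (10.96872615814209, 30.398475646972656), 89.5259017944336)
114 281 [433. 381.] [485.4  79.  119.6] 119.6 ((487.34344482421875, 78.4654769897461), (29.10415267944336, 10.034982681274414), 22.306222915649414)
85 1132 [321. 206.] [595.6 184.   92.5] 93.3 ((595.096435546875, 183.7257843017578), (33.75782775878906, 35.682861328125), 11.751372337341309)
85 553 [231. 250.] [551.  243.1  92.8] 93.5 ((546.3493041992188, 245.1272735595703), (35.49531555175781, 20.28822898864746), 70.2527084350586)
```

View pics/w7.png

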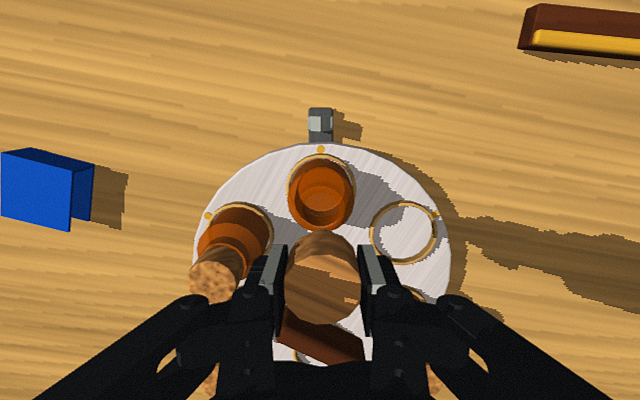

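Jar neck is at (320,205), with the stopper held just behind it in the view. Small lateral correction, then lowering.

Request:
arm_command --increments '[[[0.003,-0.002,0.04],[0,0,0],25],[[0.003,-0.002,0.08],[0,0,0],25],[[0.003,-0.002,0.11],[0,0,0],25],[[0.003,-0.002,0.125],[0,0,0],25],[[0.003,-0.002,0.135],[0,0,0],25],[[0.003,-0.002,0.145],[0,0,0],25],[[0.003,-0.002,0.15],[0,0,0],25],[[0.003,-0.002,0.15],[0,0,0],25]]'

```text
time: 14.05
tool_pos: [596.6, 185.2, 116.6]
ee_rot: [-180.0, -0.0, 10.4]
wrist_force: [-1.3, -0.1, -0.4]
finger_gap: 0.374
grasp_force: 29.9
```

Request:
arm_command --increments '[[[0,0.002,0.007],[0,0,0],25],[[0,0.002,0.014],[0,0,0],25],[[0,0.002,0.02],[0,0,0],25],[[0,0.002,0.026],[0,0,0],25],[[0,0.002,0.031],[0,0,0],25],[[0,0.002,0.034],[0,0,0],25],[[0,0.002,0.034],[0,0,0],25]]'

```text
time: 14.75
tool_pos: [596.5, 184.3, 102.6]
ee_rot: [180.0, 0.0, 10.4]
wrist_force: [-0.7, -0.2, -0.3]
finger_gap: 0.374
grasp_force: 29.9
```

Nearly home with no force, so I'll take the last ~2.4 mm gently.

Request:
arm_command --increments '[[[0,0,0.002],[0,0,0],25],[[0,0,0.004],[0,0,0],25],[[0,0,0.006],[0,0,0],25],[[0,0,0.006],[0,0,0],25],[[0,0,0.006],[0,0,0],25],[[0,0,0.006],[0,0,0],25]]'

```text
time: 15.35
tool_pos: [596.5, 184.4, 100.5]
ee_rot: [180.0, 0.0, 10.4]
wrist_force: [-0.9, 0.2, 0.1]
finger_gap: 0.373
grasp_force: 29.9
```

Request:
arm_command --increments '[[[0,0,0.001],[0,0,0],25],[[0,0,0.002],[0,0,0],25],[[0,0,0.003],[0,0,0],25],[[0,0,0.003],[0,0,0],25],[[0,0,0.003],[0,0,0],25]]'

```text
time: 15.85
tool_pos: [596.7, 184.4, 99.9]
ee_rot: [-180.0, -0.0, 10.4]
wrist_force: [-1.9, 0.2, 6.2]
finger_gap: 0.377
grasp_force: 30.3
```

Contact at the expected height (6 N), so it's seated. Release and rise.

Request:
arm_command --increments '[[[0,0,0],[0,0,0],38],[[0,0,0],[0,0,0],44],[[0,0,0],[0,0,0],50],[[0,0,0],[0,0,0],50],[[0,0,0],[0,0,0],50]]'

```text
time: 16.35
tool_pos: [596.6, 184.4, 99.1]
ee_rot: [-180.0, 0.0, 10.4]
wrist_force: [-0.5, -0.7, -0.5]
finger_gap: 0.583
grasp_force: 0.0
```

Request:
arm_command --increments '[[[0,0,-0.03],[0,0,0],50],[[0,0,-0.08],[0,0,0],50],[[0,0,-0.16],[0,0,0],50],[[0,0,-0.26],[0,0,0],50],[[-0.05,0,-0.36],[0,0,0],50],[[-0.1,0,-0.45],[0,0,0],50],[[-0.1,0,-0.45],[0,0,0],50],[[-0.1,0,-0.45],[0,0,0],50]]'

```text
time: 17.15
tool_pos: [557.6, 177.3, 281.6]
ee_rot: [-180.0, -0.2, 10.4]
wrist_force: [-0.1, -0.1, -0.9]
finger_gap: 0.583
grasp_force: 0.0
```

```bash
python3 jar.py w8
```

```text
17.15 [557.63922213 177.26270677 281.60917205] [-179.98706967   -0.24571273   10.44641154]
132 1009 [323. 235.] [512.2 168.3 137.1] 137.4 ((511.10107421875, 167.80099487304688), (63.42838668823242, 14.232170104980469), 71.2009506225586)
114 1095 [323. 140.] [594.9 183.8 119.7] 119.7 ((594.5521850585938, 183.825439453125), (33.08934783935547, 33.17732238769531), 54.549774169921875)
114 998 [245. 187.] [539.6 247.3 119.5] 119.7 ((538.806640625, 247.51016235351562), (32.9000244140625, 33.211708068847656), 54.0957145690918)
114 261 [324. 223.] [517.6 167.9 120.2] 120.1 ((516.9632568359375, 166.81454467773438), (63.30695343017578, 9.944643020629883), 79.33454132080078)
85 189 [258. 172.] [549.7 240.9  92.9] 93.3 ((545.9939575195312, 242.6127471923828), (35.17120361328125, 17.967021942138672), 54.485225677490234)
85 78 [324. 212.] [518.9 168.5  92.1] 92.0 ((517.7244873046875, 168.33908081054688), (6.052975654602051, 18.064626693725586), 5.308996200561523)
85 217 [259. 247.] [467.8 229.6  92.3] 92.8 ((463.482177734375, 229.9222412109375), (35.346282958984375, 19.757362365722656), 76.73084259033203)
85 208 [388. 245.] [494.3  93.4  92.2] 92.8 ((490.5809020996094, 91.9207763671875), (19.017833709716797, 35.344749450683594), 30.047042846679688)
```

View pics/w8.png

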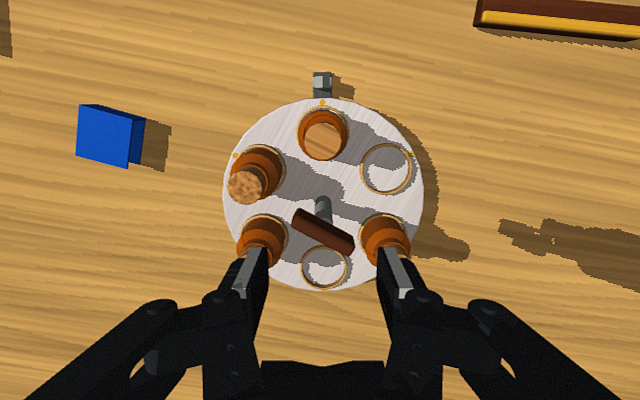

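The stopper is seated at (323,140) by the pointer. Its top is at 119.7 mm, the same as the closed jars, and it is centred at (594.6,183.8). Handing in.

```bash
python3 -c "
from rig import manip; print(manip.job_done())"
```

```text
the job is handed in; nothing more can be done
None
```

I turned the turntable one click (+60°), seated the spare stopper in the open jar at the pointer, released it and handed the job in at about 17 s; the verdict was not shown to me.

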